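# Load the annealing kiln

### The arm

A 6-joint arm with a two-finger parallel gripper is mounted at the origin on the work surface. World frame = base frame: x ahead of the robot, y to its left, z up, the work surface at z = 0. Lengths are in m, angles in rad, forces in N, time in s.
With the tool pointing down it reaches from about 0.275 to 0.725 m from the base axis. Payload 5.6 kg.
Tool frame: the origin (TCP) lies between the finger pads; the fingertips stand 25 mm ahead of it and the grasp point (between the pads) lies 6 mm ahead of it; z points along the fingers, x is the direction in which the jaws open and shut, and the axes are right-handed (so a half turn about z gives the same grasp; the last joint's range is limited). The gripper opens to 85 mm and grips with 20 to 120 N. Pads are 22 mm wide; open, the fingers measure 114 mm over their backs; the gripper's body (76 mm by 85 mm) begins 54 mm behind the grasp point. The pads swing forward as they close: fully open they stand 13 mm farther back than shut.
Start: joints at [-0.932, 0.255, 0.108, 0, -1.424, -0.285], TCP at [0.191, -0.516, 0.256] pointing down, gripper open.
Joint ranges: [-2.95, 2.95], [-1.21, 1.97], [-1.09, 1.5], [-2.87, 1.71], [-2.94, -0.07], [-3.05, 3.05]. Speed limits (rad/s): [2.57, 2.57, 3.14, 3.14, 3.14, 3.14].

### API

Orientations are given as a unit quaternion [x, y, z, w].
In Python, from bench import arm gives the robot as it stands.
- The arm moves only by the tool carry_out, never from a script. Its argument "plan" is text: rows parted by semicolons, each of 6 numbers parted by spaces: the shift along the tool's x, y, z in mm, then the turn, a rotation vector about the tool's x, y, z in degrees. A call has 1 to 10 rows; each row shifts and turns the commanded pose from where the row before left it, along the tool's axes as they then stand; what a row does not reach is not made up. A row lasts 1/10 s, in which the tool goes at most 50 mm and 8.59 degrees, less where a joint would pass 70% of its speed; a pose out of reach is approached as far as the arm can. A call is refused whole if a number of a shift passes 50 or a number of a turn 8.59, either way. A call with a gripper value outside its range is refused whole. "claw" is the closure in counts, from 0 (fully open) to 255 (shut), set as the call begins (left out, the last holds). The fingers move at their own pace and stop on an object; "squeeze" is the grip in N (left out, the last holds). Time passes only in rows, so rows that do not move let the fingers close. It gives the time, the measured TCP pose, the force and the opening at its end, in the units of the state.
- arm.state(): the state, without advancing time (a new reading comes with each control period).
- arm.capture(name): name is "side" or "top"; returns the picture (400x640x3 uint8, red, green, blue); there is no depth.
- arm.get_calibration(name): a dict with "mtx" (3x3 intrinsics, pixels), "k1" (the pictures are not rectified: a ray, as slopes to the right and down, at radius r is drawn at 1 + k1 r^2 times it, then the intrinsics apply), "R" (3x3) and "t" (3): a world point X has camera coordinates R X + t. Camera axes: x right, y down, z forward; pixel columns grow to the right and rows downward; lengths in m; the calibration is good to about 2 mm. A picture is of the moment at which its call begins. get_calibration takes no time and is no camera call.
- arm.hand_in(): hands the job in, once; it reports no verdict.
The state is a dict: "time_s": time; "qpos": joint angles; "qd": joint speeds; "tau": joint torques, N m; "eef_pos": TCP position; "tool_rot": TCP orientation; "wrist_force": force on the tool from outside, world axes, zero at the start; "ft_torque": the same for the moment, N m; "grip_width": opening from 0.0 (shut) to 1.0 (fully open).
Only numpy, scipy, OpenCV 4.12 (cv2) and the standard library are available. Lean on these libraries where they do the work, as an engineer would, in place of code of your own. Each camera call takes 0.05 s, during which the arm holds its last target. There are 200 camera calls.

### The job

Raise the lid of the bench kiln until its folding stay locks, stand every amber glass piece upright on the kiln floor, then break the stay at its elbow pin and let the lid go down gently until it is fully shut. After that turn the selector knob on the control box clockwise exactly three clicks from off, without going past the third, and leave the jar, the spatula and the mug alone.

Things in the scene. Friction and masses are not known exactly. Their poses are not given: they have to be found in the camera images.
- kiln: Small bench-top annealing kiln, fixed: an open-topped box 200 (x) x 280 (y) x 100 mm high with 20 mm walls and a 20 mm floor (chamber 160 x 240 mm, floor 20 mm above the bench), under a hinged lid. Origin: centre of its underside; x points from its front (facing the robot) to the hinge side, z up. The folding stay is outside its -y side.
- lidbody (a joint): Lid angle in rad: 0 shut, grows as the lid is raised; about 1.43 when it rests on its locked stay, 1.45 at the highest the stay lets it go. The lid weighs 1 kg, is 18 mm thick, 200 mm from hinge to front edge and 280 mm wide, on a soft-closing (damped) hinge: whenever the stay is not locked it sinks shut by itself, fully, in roughly 5 to 10 s, turning at up to about 0.6 rad/s.
- lid_hinge (a point): Middle of the lid hinge axis, which runs along the kiln's y at the far (+x) top edge of the box, 100 mm above the bench. Axes as the kiln's.
- lid_handle (a point): Middle of the lid's handle, a round wooden bar 12 mm thick and 130 mm long along the kiln's y (brackets at 60 mm either side of the middle, so about 105 mm free), held 45 mm in front of the lid's front edge. In the lid's frame it lies 245 mm from the hinge axis along the lid and 9 mm above the lid's underside; it can be pinched from above and turns freely between the pads as the lid swings.
- stay_up (a joint): Elbow angle of the folding stay, rad: 0 folded (lid shut), 2.58 both links straight, 2.83 at its stop just past straight, locked. A light spring snaps it to the stop when the lid is lifted as far as it goes. To break it, push the elbow pin down and back (towards the hinge) about 40 mm, to a reading below 1.9, then clear away: the stay folds downward as the lid sinks.
- stay_pin (a point): Grip point on the elbow pin of the stay: a round brass pin 12 mm thick sticking out 55 mm along the kiln's -y from the elbow between two flat 82 mm steel links. This point is on the pin's axis, 37 mm out from the plane of the links (187 mm from the kiln's middle). With the stay locked the pin is about 152 mm above the bench; a light push breaks it.
- stay_pivot (a point): Lower pivot of the stay on the kiln's side, in the plane of the links 150 mm from the kiln's middle, 92 mm above the bench; the elbow swings about it on a radius of 82 mm in the kiln's x-z plane. Axes as the kiln's.
- knobbody (a joint): Selector knob angle in rad, 0 at off (as it starts), growing clockwise seen from above; one click is 0.524 rad (30 degrees), it springs into the nearest click when let go, and there are five clicks after off (stop at about 2.67). About 0.08 N m turns it.
- knob_grip (a point): On the upright axis of the selector knob, at grip height, 102 mm above the bench on top of the fixed white control box (120 x 120 x 70 mm). The knob's black grip is a bar 46 mm long (this frame's x; at off it runs along the box's x, white pointer towards the robot), 14 mm wide (y), from 76 to 112 mm above the bench, on a 48 mm disc.
- glass1: Domed paperweight, amber solid glass piece standing on the bench on its flat round base, 110 g; origin at the centre of its underside, z up its axis. 40 mm across, straight sides up to 26 mm, 41 mm high. May be absent.
- glass2: Blunt cone, amber solid glass piece standing on the bench on its flat round base, 110 g; origin at the centre of its underside, z up its axis. 44 mm across at the base, tapering to 38 mm at the top, 38 mm high. May be absent.
- glass3: Plain disc-like pillar, amber solid glass piece standing on the bench on its flat round base, 110 g; origin at the centre of its underside, z up its axis. 38 mm across, 34 mm high. May be absent.
- glass4: Stopper shape, amber solid glass piece standing on the bench on its flat round base, 110 g; origin at the centre of its underside, z up its axis. 42 mm across with straight sides up to 28 mm, a 20 mm neck above, 44 mm high. May be absent.
- jar: Bystander: lidded greenish glass jar, 72 mm across, 110 mm high; origin at the centre of its underside.
- paddle: Bystander: spatula about 280 mm long lying on the bench; origin at its middle.
- mug: Bystander: white mug, 80 mm across, 90 mm high; origin at the centre of its underside.
There are look-alikes about, which are no part of the job. Leave any blue or green look-alike of the glass1 alone.

How it is judged:
By the outcome, as a careful person would: the job done as asked, in the order asked, and still so for the second after the job is handed in, with the robot touching nothing.
Of glass1, glass2, glass3, glass4 only 2 to 4 are there at a start; the rules pass over those that are not, and their reading is None.
At some moment in a run one of glass1, glass2, glass3, glass4 may be knocked a few centimetres aside while the robot is not near it.
It also fails if it takes over 210 s, if anything falls off the work surface, if the arm or the gripper's body presses on something with over 40 N, if the wrist force passes 120 N, or if a joint passes its speed limit or range.

## Working session

There is one attempt and no reset: what is moved stays moved. The work goes in short steps, Python scripts to look and compute and a tool call to move; the robot and the scene stay as the last step left them, time stands still between calls to the robot, and variables do not carry over. Pictures are saved under pics/ and viewed, about 12 in all and at most 16, crops included, and the job is handed in when it is done.

Besides the shell and the picture viewer there is one more tool, called after "Call:" as name(argument=value, ...) on one line, values as JSON. carry_out: Moves the arm, as the interface text tells. Its arguments: {"type":"object","properties":{"plan":{"type":"string"},"claw":{"type":"number"},"squeeze":{"type":"number"}},"required":["plan"]}

```bash
mkdir -p pics; ls
python3 - <<'E'
from bench import arm
import cv2
for n in("side","top"):
    cv2.imwrite(f"pics/{n}0.png",arm.capture(n)[:,:,::-1])
    print(n,arm.get_calibration(n))
print(arm.state())
E
```

```text
pics
side {'mtx': array([[443.1026131 ,   0.        , 321.28313347],
       [  0.        , 443.1026131 , 198.30116052],
       [  0.        ,   0.        ,   1.        ]]), 'k1': -0.00808360436545027, 'R': array([[-0.77215868, -0.63518025,  0.01780531],
       [-0.44280455,  0.51777712, -0.73200477],
       [ 0.45573579, -0.5731081 , -0.6810668 ]]), 't': array([0.38637466, 0.30180169, 0.86988232])}
top {'mtx': array([[364.45641496,   0.        , 318.91716671],
       [  0.        , 364.45641496, 198.636618  ],
       [  0.        ,   0.        ,   1.        ]]), 'k1': 0.023360991670884956, 'R': array([[-0.00684286, -0.99952868, -0.02992632],
       [-0.9956438 ,  0.00959305, -0.09274375],
       [ 0.09298713,  0.02916132, -0.99524018]]), 't': array([0.00684401, 0.53051976, 1.02188503])}
{'time_s': 0.1, 'qpos': array([-9.32418468e-01,  2.55692357e-01,  1.07125284e-01, -3.77622407e-04,
       -1.42391697e+00, -2.84610919e-01]), 'qd': array([ 0.00035169, -0.00206083,  0.00218517,  0.00306012,  0.00115044,
        0.00126426]), 'tau': array([-2.16941400e-03, -3.87602556e+01,  2.38473469e+01,  5.37783042e+00,
       -3.74837749e-03, -2.72596452e-06]), 'eef_pos': array([ 0.19044217, -0.51554713,  0.25548719]), 'tool_rot': array([ 5.71671988e-01,  8.20481804e-01,  4.45618288e-04, -7.40539762e-04]), 'wrist_force': array([ 0.02122055, -0.09880535, -0.84164048]), 'ft_torque': array([0.03408304, 0.03119723, 0.0499089 ]), 'grip_width': 1.0003970552291561}
```

View pics/side0.png

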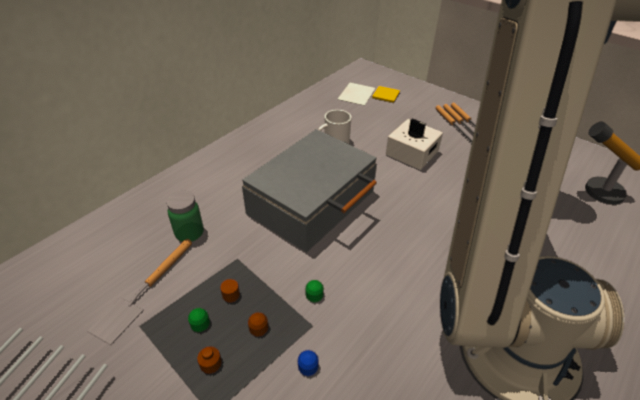

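View pics/top0.png

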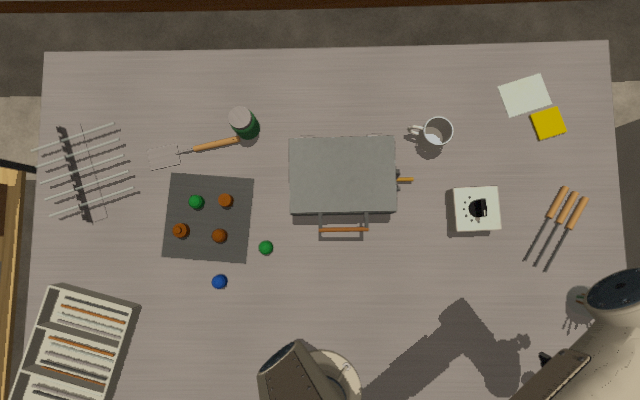

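Both views show the closed kiln with its handle at top-view (344,230), the brass pin at (405,180) and the knob at (478,209). Amber pieces are at (180,230), (219,236) and (225,200), with green and blue decoys nearby.

```bash
cat > h.py <<'E'
import cv2, numpy as np
from bench import arm
from scipy.spatial.transform import Rotation as Ro
def cal(n):
    c=arm.get_calibration(n); return c['mtx'],float(c['k1']),c['R'],c['t']
def ray(n,uv):
    K,k,R,t=cal(n)
    p=cv2.undistortPoints(np.array([[uv]],float),K,np.array([k,0,0,0.]))[0,0]
    return -R.T@t, R.T@np.array([p[0],p[1],1])
def plane(n,uv,z):
    o,d=ray(n,uv); return o+d*(z-o[2])/d[2]
def proj(n,X):
    K,k,R,t=cal(n)
    return cv2.projectPoints(np.atleast_2d(np.array(X,float)),cv2.Rodrigues(R)[0],t,K,np.array([k,0,0,0.]))[0][:,0]
def tri(ua,ub):
    (o1,d1),(o2,d2)=ray('side',ua),ray('top',ub)
    s=np.linalg.lstsq(np.c_[d1,-d2],o2-o1,rcond=None)[0]
    a,b=o1+d1*s[0],o2+d2*s[1]; return (a+b)/2,np.linalg.norm(a-b)
def blobs(im,lo,hi,amin=30):
    m=cv2.inRange(cv2.cvtColor(im,cv2.COLOR_RGB2HSV),lo,hi)
    n,l,s,c=cv2.connectedComponentsWithStats(m)
    return [(s[i].tolist(),c[i].round(1).tolist()) for i in range(1,n) if s[i][4]>=amin],m
def show(name,fn,x0,y0,x1,y1,f):
    im=arm.capture(name); cv2.imwrite(fn,cv2.resize(im[y0:y1,x0:x1,::-1],None,fx=f,fy=f,interpolation=cv2.INTER_CUBIC)); return im
np.set_printoptions(precision=4,suppress=True)
E
python3 - <<'E'
from h import *
a=arm.capture('side');b=arm.capture('top')
for n,im in(('side',a),('top',b)):
    print(n,[(s,c) for s,c in blobs(im,(3,150,60),(20,255,255))[0]])
# kiln lid top corners
lid=[plane('top',p,.118) for p in [(289,137),(395,135),(397,213),(290,215)]]
print(np.array(lid))
box=[plane('top',p,.07) for p in [(454,188),(498,186),(500,230),(456,232)]]
print(np.array(box))
c1=a[130:250,230:390];c2=b[120:250,280:420];c3=a[260:385,180:290];c4=b[180:260,460:505]
g=lambda c:cv2.resize(c[:,:,::-1],(400,300),interpolation=cv2.INTER_CUBIC)
cv2.imwrite('pics/m1.png',np.vstack([np.hstack([g(c1),g(c2)]),np.hstack([g(c3),g(b[180:235,450:505])])]))
E
```

```text
side [([436, 103, 34, 21, 335], [452.6, 113.1]), ([605, 133, 35, 37, 511], [623.8, 150.7]), ([342, 180, 34, 33, 225], [358.3, 195.8]), ([146, 239, 45, 47, 445], [168.8, 261.3]), ([220, 279, 18, 16, 228], [228.7, 286.4]), ([248, 312, 19, 19, 277], [257.0, 321.0]), ([197, 347, 23, 21, 368], [207.9, 356.8])]
top [([397, 177, 16, 4, 50], [404.7, 178.9]), ([218, 193, 14, 14, 144], [224.5, 199.5]), ([173, 223, 14, 15, 158], [179.3, 230.0]), ([319, 227, 49, 5, 167], [342.5, 229.2]), ([212, 229, 14, 13, 146], [218.4, 235.0]), ([61, 305, 64, 19, 128], [92.8, 313.7]), ([49, 336, 65, 20, 159], [82.1, 346.0]), ([42, 367, 42, 13, 72], [63.2, 372.6])]
[[ 0.6873  0.0783  0.118 ]
 [ 0.6884 -0.2021  0.118 ]
 [ 0.4826 -0.202   0.118 ]
 [ 0.4797  0.0755  0.118 ]]
[[ 0.5518 -0.366   0.07  ]
 [ 0.5559 -0.4829  0.07  ]
 [ 0.4376 -0.482   0.07  ]
 [ 0.4328 -0.3664  0.07  ]]
```

View pics/m1.png

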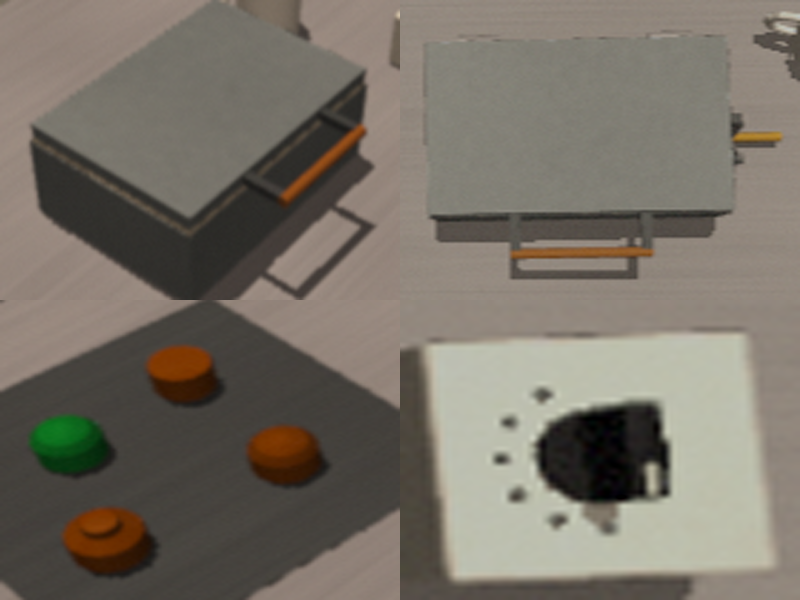

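```bash
cat >> h.py <<'E'
def togo(P,yaw=None):
    """shift (mm, tool axes, tool-down) and z-turn to bring TCP to P with tool x at world yaw (deg)"""
    s=arm.state(); R=Ro.from_quat(s['tool_rot']).as_matrix()
    y=np.degrees(np.arctan2(R[1,0],R[0,0])); d=(np.array(P)-s['eef_pos'])*1e3
    print('t',round(s['time_s'],2),'tcp',s['eef_pos'],'yaw',round(y,2),'F',s['wrist_force'].round(1),'grip',round(s['grip_width'],3),'q',s['qpos'].round(2))
    print('world d',d.round(1),'tool d',(R.T@d).round(1), 'turn z', None if yaw is None else round(-((yaw-y+180)%360-180),2), 'tilt z', R[:,2].round(4))
E
python3 - <<'E'
from h import *
print('handle',tri((358.3,195.8),(342.5,229.2)), plane('top',(342.5,229.2),.112))
print('pin top view at z', [plane('top',(404.7,178.9),z) for z in(.08,.1)])
for n,s,t,zz in(('pillar/cone',(228.7,286.4),(224.5,199.5),.025),('dome',(257,321),(218.4,235),.025),('stopper',(207.9,356.8),(179.3,230),.025)):
    print(n,*tri(s,t),plane('top',t,zz),plane('side',s,zz))
b=arm.capture('top');a=arm.capture('side')
# box top white contour
m=cv2.inRange(b,(170,170,150),(255,255,255));m[:, :440]=0;m[:,510:]=0;m[:170]=0;m[240:]=0
c=max(cv2.findContours(m,0,2)[0],key=cv2.contourArea)
q=cv2.boxPoints(cv2.minAreaRect(c));W=np.array([plane('top',p,.07) for p in q]);print('box',W,W.mean(0),np.linalg.norm(W-np.roll(W,1,0),axis=1))
hsv=cv2.cvtColor(b,cv2.COLOR_RGB2HSV);print(b[170,340],b[110,340],hsv[170,340])
mk=cv2.inRange(b,(b[170,340].astype(int)-22).clip(0).tolist(),(b[170,340].astype(int)+22).tolist())
mk=cv2.morphologyEx(mk,cv2.MORPH_OPEN,np.ones((5,5)))
c=max(cv2.findContours(mk,0,2)[0],key=cv2.contourArea);r=cv2.minAreaRect(c);W=np.array([plane('top',p,.118) for p in cv2.boxPoints(r)])
print('lid',r,W,W.mean(0))
# widths of pillar/cone: mask rows in side view
mm=blobs(a,(3,150,40),(20,255,255))[1][275:302,215:245]
print([(int(x.sum()//255)) for x in mm])
togo([.44,-.06,.25],180)
E
```

```text
handle (array([ 0.4418, -0.0611,  0.1098]), np.float64(0.00024617281140293823)) [ 0.4418 -0.061   0.112 ]
pin top view at z [array([ 0.5769, -0.2321,  0.08  ]), array([ 0.574, -0.228,  0.1  ])]
pillar/cone [0.5297 0.2731 0.0315] 0.0008717441651895522 [0.5307 0.2753 0.025 ] [0.5334 0.2703 0.025 ]
dome [0.4283 0.2906 0.0252] 0.0011045473275147965 [0.4288 0.291  0.025 ] [0.4279 0.2903 0.025 ]
stopper [0.4435 0.403  0.0265] 0.0012902966681628348 [0.444  0.4041 0.025 ] [0.4436 0.4023 0.025 ]
box [[ 0.553  -0.3648  0.07  ]
 [ 0.5577 -0.4837  0.07  ]
 [ 0.4411 -0.4833  0.07  ]
 [ 0.4357 -0.3657  0.07  ]] [ 0.4969 -0.4244  0.07  ] [0.1172 0.119  0.1167 0.1177]
[128 127 115] [145 134 125] [ 28  26 128]Traceback (most recent call last):
  File "<stdin>", line 12, in <module>
cv2.error: OpenCV(4.12.0) :-1: error: (-5:Bad argument) in function 'inRange'
> Overload resolution failed:
>  - lowerb is not a numpy array, neither a scalar
>  - Expected Ptr<cv::UMat> for argument 'lowerb'
```

Call:
carry_out(plan="34 39 0 0 0 0;34 39 0 0 0 0;34 39 0 0 0 0;34 39 0 0 0 0;34 39 0 0 0 0;34 39 0 0 0 0;34 39 0 0 0 0;34 39 0 0 0 0;34 39 0 0 0 0;34 39 0 0 0 0", claw=125, squeeze=60)

```text
time_s: 1.3
eef_pos: [0.4308, -0.075, 0.2567]
tool_rot: [0.571, 0.821, 0.0, 0.0]
wrist_force: [1.4, -1.5, 1.0]
grip_width: 0.508
```

Call:
carry_out(plan="0 0 0 0 0 -7;0 0 0 0 0 -7;0 0 0 0 0 -7;0 0 0 0 0 -7;0 0 0 0 0 -7;0 0 0 0 0 -7;0 0 0 0 0 -7;0 0 0 0 0 -7;0 0 0 0 0 -7;0 0 0 0 0 -7")

```text
time_s: 2.3
eef_pos: [0.4302, -0.0771, 0.2563]
tool_rot: [-0.005, 1.0, 0.0, 0.0]
wrist_force: [-0.1, -0.0, -0.1]
grip_width: 0.51
```

```bash
python3 -c "
from h import *
togo([.4418,-.061,.116],180)"
```

```text
t 2.3 tcp [ 0.4302 -0.0771  0.2563] yaw -179.44 F [-0.1 -0.  -0.1] grip 0.51 q [ 0.18  0.03 -0.16 -0.   -1.38 -0.17]
world d [  11.6   16.1 -140.3] tool d [-11.8  16.  140.3] turn z 0.56 tilt z [ 0.      0.0001 -1.    ]
```

Call:
carry_out(plan="-4 5 28 0 0 0.5;-4 5 28 0 0 0;-4 6 28 0 0 0;0 0 28 0 0 0;0 0 28 0 0 0;0 0 0 0 0 0;0 0 0 0 0 0;0 0 0 0 0 0")

```text
time_s: 3.1
eef_pos: [0.4435, -0.0611, 0.118]
tool_rot: [0.002, 1.0, 0.0, 0.001]
wrist_force: [1.0, 0.4, 0.4]
grip_width: 0.511
```

Call:
carry_out(plan="0 0 0 0 0 0;0 0 0 0 0 0;0 0 0 0 0 0;0 0 0 0 0 0;0 0 0 0 0 0;0 0 0 0 0 0", claw=255)

```text
time_s: 3.7
eef_pos: [0.445, -0.061, 0.1177]
tool_rot: [0.001, 1.0, 0.0, 0.003]
wrist_force: [5.1, -1.1, -1.2]
grip_width: 0.12
```

Run:
```python
from h import *
togo([.4418,-.061,.116],180)
# arc rows
H=np.array([.6868,.1]);r=.2452;a0=.0367
p=None
for th in np.r_[0,.03,np.arange(.07,1.48,.07)]:
    q=H+r*np.array([-np.cos(th+a0),np.sin(th+a0)])
    if p is not None: print(round(th,2),((q-p)*1e3).round(1),q.round(4))
    p=q
```

```text
t 3.7 tcp [ 0.445  -0.061   0.1177] yaw 179.83 F [ 5.1 -1.1 -1.2] grip 0.12 q [ 0.22  0.15 -0.4   0.   -1.02 -0.22]
world d [-3.2  0.  -1.7] tool d [3.2 0.  1.7] turn z -0.17 tilt z [ 0.0061  0.     -1.    ]
0.03 [0.4 7.3] [0.4421 0.1163]
0.07 [0.8 9.8] [0.443  0.1261]
0.14 [ 2.4 17. ] [0.4454 0.1431]
0.21 [ 3.6 16.8] [0.449  0.1599]
0.28 [ 4.8 16.5] [0.4538 0.1764]
0.35 [ 5.9 16.1] [0.4597 0.1925]
0.42 [ 7.  15.7] [0.4667 0.2081]
0.49 [ 8.1 15.1] [0.4748 0.2233]
0.56 [ 9.1 14.5] [0.484  0.2378]
0.63 [10.1 13.8] [0.4941 0.2516]
0.7 [11.1 13.1] [0.5052 0.2647]
0.77 [12.  12.3] [0.5171 0.277 ]
0.84 [12.8 11.4] [0.5299 0.2885]
0.91 [13.6 10.5] [0.5435 0.299 ]
0.98 [14.3  9.5] [0.5578 0.3085]
1.05 [14.9  8.5] [0.5727 0.317 ]
1.12 [15.5  7.5] [0.5881 0.3245]
1.19 [15.9  6.4] [0.6041 0.3308]
1.26 [16.3  5.2] [0.6204 0.336 ]
1.33 [16.7  4.1] [0.6371 0.3401]
1.4 [16.9  2.9] [0.654 0.343]
1.47 [17.1  1.7] [0.6711 0.3447]
```

Call:
carry_out(plan="0 0 -7 0 0 0;-1 0 -10 0 0 0;-2 0 -17 0 0 0;-4 0 -17 0 0 0;-5 0 -16 0 0 0;-6 0 -16 0 0 0;-7 0 -16 0 0 0;-8 0 -15 0 0 0;-9 0 -15 0 0 0;-10 0 -14 0 0 0")

```text
time_s: 4.7
eef_pos: [0.4928, -0.0604, 0.2575]
tool_rot: [0.002, 1.0, 0.001, -0.003]
wrist_force: [-1.0, 3.2, -9.5]
grip_width: 0.113
```

Call:
carry_out(plan="-11 0 -13 0 0 0;-12 0 -12 0 0 0;-13 0 -11 0 0 0;-14 0 -10 0 0 0;-14 0 -10 0 0 0;-15 0 -9 0 0 0;-15 0 -7 0 0 0;-16 0 -6 0 0 0")

```text
time_s: 5.5
eef_pos: [0.6017, -0.0594, 0.3421]
tool_rot: [0.0, 1.0, 0.002, -0.0]
wrist_force: [-16.5, 14.6, 22.5]
grip_width: 0.112
```

Run:
```python
from h import *
togo([.658,-.061,.350],180)
```

```text
t 5.5 tcp [ 0.6017 -0.0594  0.3421] yaw 179.99 F [-16.5  14.6  22.5] grip 0.112 q [ 0.16  0.37  0.48 -0.   -1.68 -0.16]
world d [56.3 -1.6  7.9] tool d [-56.3  -1.6  -7.9] turn z -0.01 tilt z [-0.0001  0.0037 -1.    ]
```

Call:
carry_out(plan="0 0 0 0 0 0;0 0 0 0 0 0")

```text
time_s: 5.7
eef_pos: [0.6038, -0.0599, 0.3433]
tool_rot: [0.001, 1.0, 0.001, 0.004]
wrist_force: [-10.1, 11.4, 21.2]
grip_width: 0.113
```

Run:
```python
from h import *
togo([.658,-.061,.350],180)
a=show('side','pics/s1.png',200,20,420,260,2.5)
```

```text
t 5.7 tcp [ 0.6038 -0.0599  0.3433] yaw 179.91 F [-10.1  11.4  21.2] grip 0.113 q [ 0.16  0.37  0.48 -0.   -1.68 -0.16]
world d [54.2 -1.1  6.7] tool d [-54.2  -1.   -6.4] turn z -0.09 tilt z [ 0.0071  0.0026 -1.    ]
```

View pics/s1.png

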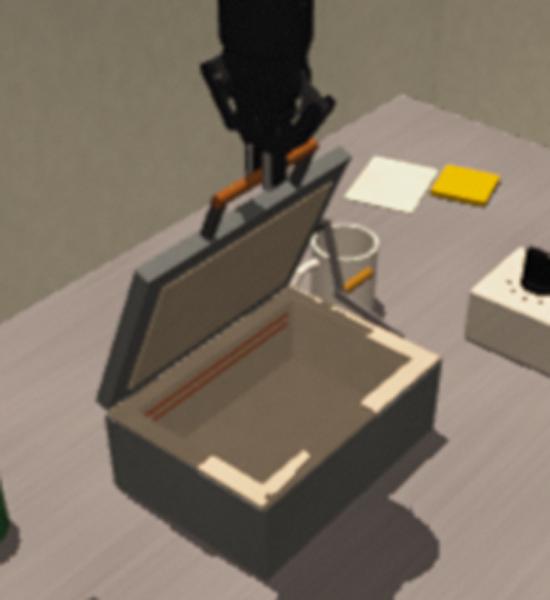

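Call:
carry_out(plan="-12 0 -4 0 0 0;-12 0 -3 0 0 0;-12 0 -3 0 0 0;-12 0 -2 0 0 0;-8 0 -1 0 0 0;-5 0 0 0 0 0;-5 0 0 0 0 0;0 0 0 0 0 0;0 0 0 0 0 0")

```text
time_s: 6.65
eef_pos: [0.6698, -0.0606, 0.3569]
tool_rot: [0.001, 1.0, 0.001, 0.005]
wrist_force: [-7.2, 8.4, 19.6]
grip_width: 0.107
```

Run:
```python
from h import *
togo([.67,-.061,.350],180)
a=show('side','pics/s2.png',230,50,400,250,3)
```

```text
t 6.65 tcp [ 0.6698 -0.0606  0.3569] yaw 179.89 F [-7.2  8.4 19.6] grip 0.107 q [ 0.14  0.53  0.77  0.   -1.8  -0.14]
world d [ 0.2 -0.4 -6.9] tool d [-0.1 -0.4  6.9] turn z -0.11 tilt z [ 0.0091  0.0012 -1.    ]
```

View pics/s2.png

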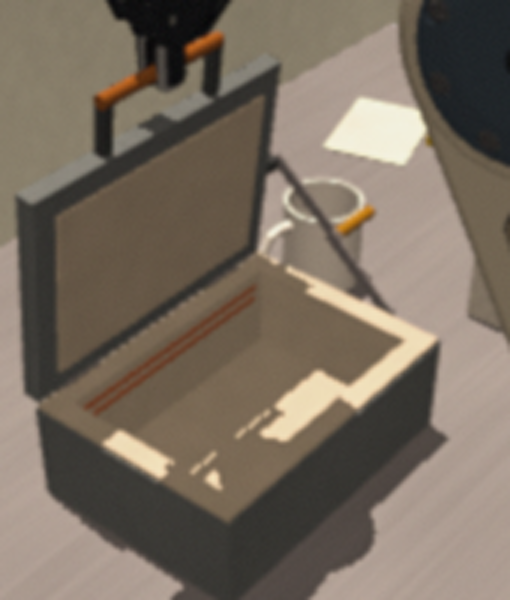

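Call:
carry_out(plan="-4 0 0 0 0 0;-4 0 0 0 0 0;-4 0 0 0 0 0;0 0 0 0 0 0;0 0 0 0 0 0;0 0 0 0 0 0")

```text
time_s: 7.3
eef_pos: [0.6738, -0.0602, 0.3571]
tool_rot: [-0.0, 1.0, 0.001, -0.005]
wrist_force: [-38.1, 15.4, 25.6]
grip_width: 0.114
```

Run:
```python
from h import *
togo([.67,-.061,.350],180)
a=arm.capture('side');b=arm.capture('top')
cv2.imwrite('pics/s3.png',np.hstack([cv2.resize(x[:,:,::-1],None,fx=4,fy=4,interpolation=cv2.INTER_CUBIC) for x in(a[70:190,310:400],b[120:240,370:460])]))
print(blobs(a[70:190,310:400],(5,120,80),(28,255,255),10)[0],blobs(b[100:240,370:440],(5,120,80),(28,255,255),10)[0])
```

```text
t 7.3 tcp [ 0.6738 -0.0602  0.3571] yaw -179.98 F [-38.1  15.4  25.6] grip 0.114 q [ 0.14  0.56  0.82 -0.   -1.84 -0.14]
world d [-3.8 -0.8 -7.1] tool d [ 3.7 -0.8  7.1] turn z 0.02 tilt z [-0.0101  0.0012 -0.9999]
[([32, 49, 13, 10, 54], [37.8, 53.3]), ([0, 75, 5, 8, 22], [1.9, 78.6])] [([0, 11, 7, 6, 40], [3.1, 13.6]), ([0, 45, 12, 3, 24], [5.5, 46.4]), ([34, 59, 20, 5, 82], [43.3, 60.6])]
```

View pics/s3.png

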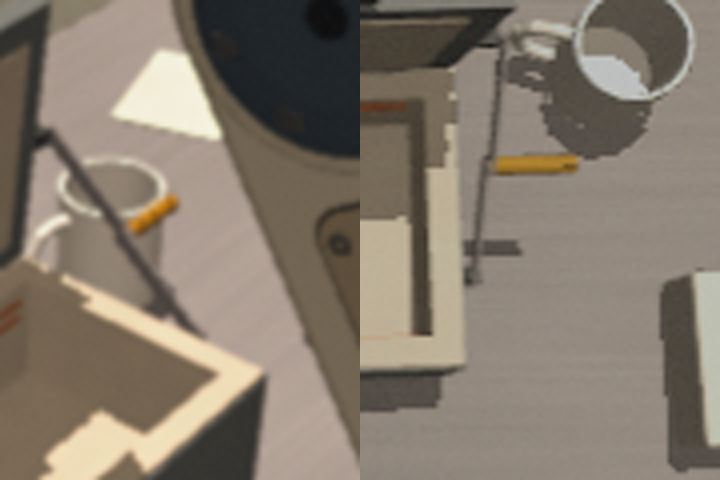

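Run:
```python
from h import *
print('pin',tri((347.8,123.3),(413.3,160.6)))
# lower pivot & upper pivot in top view crop coords -> px
lp=plane('top',(370+(472-360)/4,120+280/4),.092);print('pivot',lp)
print('upper', [plane('top',(370+(503-360)/4,120+45/4),z) for z in(.2,.22)])
```

```text
pin (array([ 0.6128, -0.2423,  0.1454]), np.float64(0.0029130753745479432))
pivot [ 0.5454 -0.211   0.092 ]
upper [array([ 0.6751, -0.2129,  0.2   ]), array([ 0.6695, -0.2087,  0.22  ])]
```

Call:
carry_out(plan="3 0 0 0 0 0;3 0 0 0 0 0;0 0 0 0 0 0;0 0 0 0 0 0;0 0 0 0 0 0;0 0 0 0 0 0")

```text
time_s: 8.0
eef_pos: [0.6718, -0.0601, 0.357]
tool_rot: [0.0, 1.0, 0.001, -0.0]
wrist_force: [-22.4, 13.1, 22.6]
grip_width: 0.114
```

```bash
cat > pin.py <<'E'
from h import *
togo([.66,-.061,.350],180)
a=arm.capture('side');b=arm.capture('top')
P=blobs(a[70:200,325:400],(5,120,80),(28,255,255),10)[0];Q=blobs(b[100:240,393:440],(5,120,80),(28,255,255),10)[0]
print(P,Q)
p=max(P,key=lambda v:v[0][4])[1];q=max(Q,key=lambda v:v[0][4])[1]
print(tri((325+p[0],70+p[1]),(393+q[0],100+q[1])))
E
python3 pin.py
```

```text
t 8.0 tcp [ 0.6718 -0.0601  0.357 ] yaw 179.99 F [-22.4  13.1  22.6] grip 0.114 q [ 0.14  0.54  0.79 -0.   -1.82 -0.14]
world d [-11.8  -0.9  -7. ] tool d [11.8 -0.9  7. ] turn z -0.01 tilt z [-0.0001  0.0017 -1.    ]
[([17, 49, 13, 10, 53], [22.8, 53.3])] [([11, 59, 20, 5, 84], [20.2, 60.7])]
(array([ 0.6125, -0.2419,  0.1457]), np.float64(0.002843571261253541))
```

Call:
carry_out(plan="4 0 -2 0 0 0;4 0 -2 0 0 0;0 0 0 0 0 0;0 0 0 0 0 0;0 0 0 0 0 0;0 0 0 0 0 0")

```text
time_s: 8.7
eef_pos: [0.6683, -0.0601, 0.3568]
tool_rot: [0.001, 1.0, 0.001, 0.002]
wrist_force: [-1.5, 7.0, 7.9]
grip_width: 0.112
```

```bash
python3 pin.py
```

```text
t 8.7 tcp [ 0.6683 -0.0601  0.3568] yaw 179.93 F [-1.5  7.   7.9] grip 0.112 q [ 0.14  0.53  0.77 -0.   -1.81 -0.14]
world d [-8.3 -0.9 -6.8] tool d [ 8.4 -0.9  6.8] turn z -0.07 tilt z [ 0.0043  0.0025 -1.    ]
[([18, 48, 13, 10, 55], [24.0, 52.4])] [([12, 60, 20, 5, 90], [20.9, 61.8])]
(array([ 0.609 , -0.2426,  0.1497]), np.float64(0.00247419455555535))
```

Call:
carry_out(plan="3 0 0 0 0 0;3 0 0 0 0 0;0 0 0 0 0 0;0 0 0 0 0 0;0 0 0 0 0 0;0 0 0 0 0 0")

```text
time_s: 9.4
eef_pos: [0.6642, -0.0601, 0.3565]
tool_rot: [0.001, 1.0, 0.001, 0.004]
wrist_force: [5.2, 5.4, 5.4]
grip_width: 0.113
```

```bash
python3 pin.py
```

```text
t 9.4 tcp [ 0.6642 -0.0601  0.3565] yaw 179.91 F [5.2 5.4 5.4] grip 0.113 q [ 0.14  0.51  0.75 -0.   -1.79 -0.14]
world d [-4.2 -0.9 -6.5] tool d [ 4.2 -0.9  6.5] turn z -0.09 tilt z [ 0.0081  0.0027 -1.    ]
[([47, 20, 8, 10, 54], [50.8, 24.9]), ([20, 47, 12, 10, 54], [25.4, 51.6])] [([12, 61, 21, 5, 96], [21.8, 63.1])]
(array([ 0.561 , -0.2317,  0.2597]), np.float64(0.05664004958117304))
```

Call:
carry_out(plan="2 0 0 0 0 0;0 0 0 0 0 0;0 0 0 0 0 0;0 0 0 0 0 0")

```text
time_s: 9.9
eef_pos: [0.6632, -0.0601, 0.3564]
tool_rot: [0.001, 1.0, 0.001, 0.005]
wrist_force: [9.6, 5.3, 4.6]
grip_width: 0.114
```

```bash
sed -i 's/a\[70:200,325:400\]/a[100:200,325:370]/; s/70+p\[1\]/100+p[1]/' pin.py; python3 pin.py
```

```text
t 9.9 tcp [ 0.6632 -0.0601  0.3564] yaw 179.9 F [9.6 5.3 4.6] grip 0.114 q [ 0.14  0.51  0.74 -0.   -1.79 -0.14]
world d [-3.2 -0.9 -6.4] tool d [ 3.3 -0.9  6.4] turn z -0.1 tilt z [ 0.0105  0.0028 -0.9999]
[([20, 17, 12, 10, 56], [25.6, 21.5])] [([12, 61, 20, 5, 90], [22.1, 63.2])]
(array([ 0.605 , -0.2445,  0.1533]), np.float64(0.0018525439730023247))
```

The pin now sits at z 0.153 m and the force resists backing off, so the stay is locked. Releasing.

Call:
carry_out(plan="0 0 0 0 0 0;0 0 0 0 0 0;0 0 0 0 0 0;0 0 -10 0 0 0;0 0 -20 0 0 0;0 0 -20 0 0 0;0 0 0 0 0 0;0 0 0 0 0 0", claw=120)

```text
time_s: 10.8
eef_pos: [0.6603, -0.0621, 0.4041]
tool_rot: [0.002, 1.0, 0.0, -0.0]
wrist_force: [1.1, 0.9, -0.2]
grip_width: 0.533
```

```bash
python3 pin.py
python3 - <<'E'
from h import *
togo([.43,.29,.26],180)
E
```

```text
t 10.8 tcp [ 0.6603 -0.0621  0.4041] yaw 179.76 F [ 1.1  0.9 -0.2] grip 0.533 q [ 0.14  0.55  0.94 -0.   -1.95 -0.15]
world d [ -0.3   1.1 -54.1] tool d [ 0.3  1.1 54.1] turn z -0.24 tilt z [-0.0001  0.0003 -1.    ]
[([20, 17, 12, 10, 55], [25.3, 21.6])] [([12, 61, 20, 5, 94], [21.2, 62.9])]
(array([ 0.6052, -0.2424,  0.154 ]), np.float64(0.002966782029112016))
t 10.9 tcp [ 0.6601 -0.062   0.4031] yaw 179.77 F [ 0.3 -0.1 -0.7] grip 0.526 q [ 0.14  0.55  0.93 -0.   -1.95 -0.15]
world d [-230.1  352.  -143.1] tool d [231.2 351.  143.7] turn z -0.23 tilt z [-0.0022  0.0001 -1.    ]
```

Call:
carry_out(plan="23 35 0 0 0 0;23 35 0 0 0 0;23 35 14 0 0 0;23 35 20 0 0 0;23 35 20 0 0 0;23 35 20 0 0 0;23 35 20 0 0 0;23 35 20 0 0 0;23 35 20 0 0 0;24 36 20 0 0 0", claw=75)

```text
time_s: 11.9
eef_pos: [0.4289, 0.2904, 0.2488]
tool_rot: [0.002, 1.0, -0.0, -0.0]
wrist_force: [0.3, 0.8, 0.4]
grip_width: 0.71
```

```bash
cat > gl.py <<'E'
from h import *
a=arm.capture('side');b=arm.capture('top')
A=blobs(a[260:400,150:300],(3,150,40),(20,255,255),60)[0];B=blobs(b[180:270,140:280],(3,150,40),(20,255,255),40)[0]
S=[(150+c[0],260+c[1]) for s,c in A];T=[(140+c[0],180+c[1],s[4]) for s,c in B]
for s in S: print('side',s,plane('side',s,.025))
for t in T: print('top',t,plane('top',t[:2],.025))
E
python3 gl.py; python3 -c "
from h import *
togo([.4283,.2906,.032],180)"
```

```text
side (160.5, 270.2) [0.6793 0.3375 0.025 ]
side (229.5, 290.1) [0.5251 0.2756 0.025 ]
side (257.6, 323.9) [0.4224 0.2941 0.025 ]
side (208.7, 359.5) [0.4384 0.4049 0.025 ]
top (225.2, 199.9, 161) [0.5295 0.2733 0.025 ]
top (219.2, 235.2, 164) [0.4282 0.2887 0.025 ]
t 12.0 tcp [0.4265 0.2918 0.2463] yaw -179.97 F [ 0.1  0.2 -0.4] grip 0.707 q [ 0.9   0.2   0.01 -0.   -1.39 -0.9 ]
world d [   1.8   -1.2 -214.3] tool d [ -3.1  -0.4 214.2] turn z 0.03 tilt z [-0.0061 -0.0037 -1.    ]
```

Call:
carry_out(plan="-2 1 30 0 0 0;0 0 30 0 0 0;0 0 30 0 0 0;0 0 30 0 0 0;0 0 30 0 0 0;0 0 30 0 0 0;0 0 20 0 0 0;0 0 12 0 0 0;0 0 0 0 0 0")

```text
time_s: 12.9
eef_pos: [0.4319, 0.2896, 0.0367]
tool_rot: [0.002, 1.0, -0.001, -0.001]
wrist_force: [1.1, -0.1, 0.1]
grip_width: 0.706
```

Call:
carry_out(plan="0 0 0 0 0 0;0 0 0 0 0 0;0 0 0 0 0 0;0 0 0 0 0 0;0 0 0 0 0 0;0 0 0 0 0 0", claw=255, squeeze=40)

```text
time_s: 13.5
eef_pos: [0.4334, 0.2916, 0.0396]
tool_rot: [0.002, 1.0, 0.001, 0.001]
wrist_force: [-0.5, 0.3, 6.4]
grip_width: 0.448
```

```bash
python3 -c "
from h import *
togo([.575,.006,.18],180)"
```

```text
t 13.5 tcp [0.4334 0.2916 0.0396] yaw 179.8 F [-0.5  0.3  6.4] grip 0.448 q [ 0.89  0.37 -0.32  0.   -0.87 -0.9 ]
world d [ 141.6 -285.6  140.4] tool d [-142.9 -284.8 -140.5] turn z -0.2 tilt z [ 0.002   0.0016 -1.    ]
```

Call:
carry_out(plan="0 0 -20 0 0 0;0 0 -30 0 0 0;-10 -20 -30 0 0 0;-16 -33 -30 0 0 0;-16 -33 -30 0 0 0;-20 -40 0 0 0 0;-20 -40 0 0 0 0;-20 -40 0 0 0 0;-20 -40 0 0 0 0;-20 -40 0 0 0 0")

```text
time_s: 14.5
eef_pos: [0.5739, 0.0027, 0.1783]
tool_rot: [0.002, 1.0, 0.0, -0.0]
wrist_force: [0.5, 1.3, -1.9]
grip_width: 0.445
```

```bash
python3 -c "
from h import *
togo([.577,.006,.062],180)
show('side','pics/s4.png',180,0,400,260,2.3)"
```

```text
t 14.5 tcp [0.5739 0.0027 0.1783] yaw 179.78 F [ 0.5  1.3 -1.9] grip 0.445 q [ 0.28  0.34  0.02 -0.   -1.26 -0.28]
world d [   3.1    3.3 -116.3] tool d [ -3.1   3.3 116.3] turn z -0.22 tilt z [-0.0001  0.0005 -1.    ]
```

View pics/s4.png

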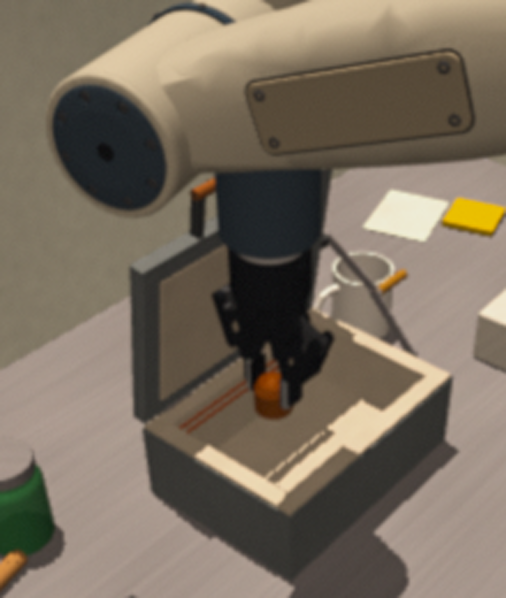

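Call:
carry_out(plan="0 2 20 0 0 0;0 0 20 0 0 0;0 0 20 0 0 0;0 0 20 0 0 0;0 0 18 0 0 0;0 0 10 0 0 0;0 0 5 0 0 0;0 0 3 0 0 0;0 0 0 0 0 0;0 0 0 0 0 0")

```text
time_s: 15.55
eef_pos: [0.5741, 0.0064, 0.0631]
tool_rot: [0.002, 1.0, 0.0, 0.001]
wrist_force: [-0.5, 1.0, -0.5]
grip_width: 0.441
```

```bash
python3 -c "
from h import *
togo([.577,.006,.0605],180)"
```

```text
t 15.55 tcp [0.5741 0.0064 0.0631] yaw 179.78 F [-0.5  1.  -0.5] grip 0.441 q [ 0.28  0.43 -0.15  0.   -0.99 -0.29]
world d [ 2.9 -0.4 -2.6] tool d [-2.9 -0.4  2.6] turn z -0.22 tilt z [ 0.0014  0.0002 -1.    ]
```

Call:
carry_out(plan="0 0 3 0 0 0;0 0 2 0 0 0;0 0 0 0 0 0")

```text
time_s: 15.85
eef_pos: [0.5743, 0.0065, 0.0597]
tool_rot: [0.002, 1.0, -0.0, 0.001]
wrist_force: [-4.6, 1.4, 12.1]
grip_width: 0.445
```

Call:
carry_out(plan="0 0 0 0 0 0;0 0 0 0 0 0;0 0 0 0 0 0;0 0 0 0 0 0;0 0 -20 0 0 0;0 0 -30 0 0 0;0 0 -30 0 0 0;0 0 -30 0 0 0;0 0 -20 0 0 0", claw=85)

```text
time_s: 16.75
eef_pos: [0.5742, 0.0063, 0.1896]
tool_rot: [0.002, 1.0, 0.0, 0.001]
wrist_force: [0.7, 0.3, 0.7]
grip_width: 0.668
```

```bash
python3 gl.py; python3 -c "
from h import *
togo([.530,.2733,.2],180)"
```

```text
side (160.5, 270.2) [0.6793 0.3375 0.025 ]
side (229.5, 290.2) [0.5249 0.2757 0.025 ]
side (208.9, 359.5) [0.4381 0.4046 0.025 ]
top (177.6, 230.3, 116) [0.4432 0.409  0.025 ]
t 16.85 tcp [0.5753 0.0064 0.1908] yaw 179.79 F [0.1 0.3 0.5] grip 0.668 q [ 0.28  0.33  0.04  0.   -1.28 -0.29]
world d [-45.3 266.9   9.2] tool d [ 46.2 266.7  -9.3] turn z -0.21 tilt z [ 0.0065  0.0007 -1.    ]
```

Call:
carry_out(plan="6 33 0 0 0 0;6 33 0 0 0 0;6 33 0 0 0 0;6 33 0 0 0 0;6 33 0 0 0 0;6 33 0 0 0 0;6 33 0 0 0 0;5 36 0 0 0 0;0 0 0 0 0 0")

```text
time_s: 17.75
eef_pos: [0.5266, 0.277, 0.1857]
tool_rot: [0.0, 1.0, -0.0, -0.001]
wrist_force: [0.5, -0.2, -0.2]
grip_width: 0.67
```

```bash
python3 gl.py; python3 -c "
from h import *
togo([.5285,.274,.036],180)"
```

```text
side (160.5, 270.2) [0.6793 0.3375 0.025 ]
side (229.5, 290.2) [0.5249 0.2757 0.025 ]
side (208.8, 359.5) [0.4382 0.4047 0.025 ]
top (225.2, 199.8, 163) [0.5298 0.2733 0.025 ]
top (180.6, 230.0, 197) [0.4439 0.4003 0.025 ]
t 17.85 tcp [0.5271 0.274  0.1862] yaw 179.85 F [-0.4  0.1 -1.2] grip 0.665 q [ 0.74  0.37  0.09 -0.   -1.29 -0.74]
world d [   1.4   -0.  -150.2] tool d [ -1.6   0.2 150.2] turn z -0.15 tilt z [-0.0014 -0.0011 -1.    ]
```

Call:
carry_out(plan="0 0 25 0 0 0;0 0 25 0 0 0;0 0 25 0 0 0;0 0 25 0 0 0;0 0 25 0 0 0;0 0 15 0 0 0;0 0 9 0 0 0;0 0 0 0 0 0")

```text
time_s: 18.65
eef_pos: [0.5272, 0.2722, 0.037]
tool_rot: [0.003, 1.0, -0.001, -0.001]
wrist_force: [-1.2, 0.7, -0.1]
grip_width: 0.666
```

Call:
carry_out(plan="0 0 0 0 0 0;0 0 0 0 0 0;0 0 0 0 0 0;0 0 0 0 0 0;0 0 0 0 0 0;0 0 0 0 0 0", claw=255)

```text
time_s: 19.25
eef_pos: [0.5286, 0.274, 0.0397]
tool_rot: [0.002, 1.0, 0.001, 0.001]
wrist_force: [0.0, -0.0, 6.7]
grip_width: 0.428
```

```bash
python3 -c "
from h import *
togo([.577,-.061,.18],180)"
```

```text
t 19.25 tcp [0.5286 0.274  0.0397] yaw 179.8 F [ 0.  -0.   6.7] grip 0.428 q [ 0.74  0.49 -0.12  0.   -0.96 -0.75]
world d [  48.4 -335.   140.3] tool d [ -49.9 -334.6 -140.5] turn z -0.2 tilt z [ 0.0024  0.0011 -1.    ]
```

Call:
carry_out(plan="0 0 -20 0 0 0;0 0 -40 0 0 0;0 -20 -40 0 0 0;-4 -35 -40 0 0 0;-8 -40 0 0 0 0;-8 -40 0 0 0 0;-8 -40 0 0 0 0;-8 -40 0 0 0 0;-8 -40 0 0 0 0;-6 -40 0 0 0 0")

```text
time_s: 20.25
eef_pos: [0.5759, -0.0209, 0.1754]
tool_rot: [0.002, 1.0, 0.0, -0.0]
wrist_force: [0.4, 0.6, -0.7]
grip_width: 0.424
```

```bash
python3 -c "
from h import *
togo([.577,-.061,.0595],180)"
```

```text
t 20.25 tcp [ 0.5759 -0.0209  0.1754] yaw 179.78 F [ 0.4  0.6 -0.7] grip 0.424 q [ 0.23  0.34  0.02 -0.   -1.25 -0.24]
world d [   1.1  -40.1 -115.9] tool d [ -1.3 -40.2 115.9] turn z -0.22 tilt z [-0.0008  0.0005 -1.    ]
```

Call:
carry_out(plan="0 -20 0 0 0 0;0 -20 0 0 0 0;0 0 25 0 0 0;0 0 25 0 0 0;0 0 25 0 0 0;0 0 20 0 0 0;0 0 12 0 0 0;0 0 6 0 0 0;0 0 5 0 0 0;0 0 0 0 0 0")

```text
time_s: 21.25
eef_pos: [0.5763, -0.0595, 0.0597]
tool_rot: [0.002, 1.0, -0.0, 0.001]
wrist_force: [-4.1, 1.0, 6.8]
grip_width: 0.426
```

Call:
carry_out(plan="0 0 0 0 0 0;0 0 0 0 0 0;0 0 0 0 0 0;0 0 0 0 0 0;0 0 -20 0 0 0;0 0 -30 0 0 0;0 0 -30 0 0 0;0 0 -30 0 0 0;0 0 -20 0 0 0", claw=85)

```text
time_s: 22.15
eef_pos: [0.5767, -0.0596, 0.1903]
tool_rot: [0.002, 1.0, -0.0, 0.001]
wrist_force: [0.1, 0.7, -0.2]
grip_width: 0.669
```

```bash
python3 gl.py; python3 -c "
from h import *
togo([.4435,.403,.2],180)
show('side','pics/s5.png',180,100,400,260,3)"
```

```text
side (160.5, 270.2) [0.6793 0.3375 0.025 ]
side (208.9, 359.5) [0.4381 0.4046 0.025 ]
top (180.7, 230.0, 198) [0.4439 0.4    0.025 ]
t 22.25 tcp [ 0.5779 -0.0596  0.1915] yaw 179.79 F [0.6 0.1 0.4] grip 0.666 q [ 0.17  0.34  0.06  0.   -1.28 -0.17]
world d [-134.4  462.6    8.5] tool d [136.  462.1  -9.4] turn z -0.21 tilt z [ 0.0068 -0.     -1.    ]
```

View pics/s5.png

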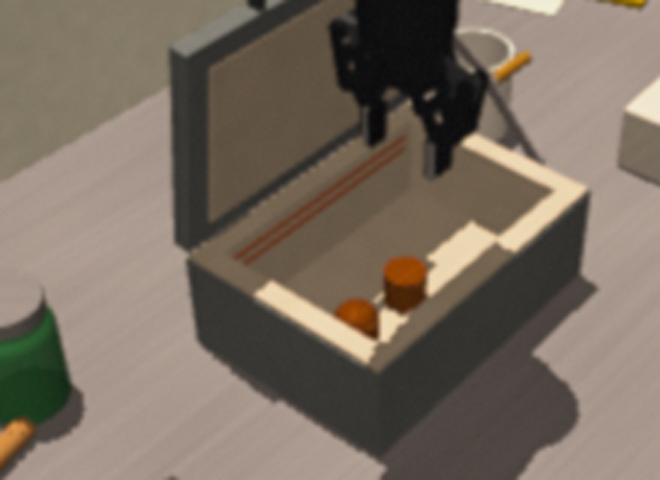

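Both pieces stand upright in the kiln. Next is the stopper.

Call:
carry_out(plan="14 46 0 0 0 0;14 46 0 0 0 0;14 46 0 0 0 0;14 46 0 0 0 0;14 46 0 0 0 0;14 46 0 0 0 0;13 46 0 0 0 0;13 46 0 0 0 0;13 46 0 0 0 0;13 46 0 0 0 0")

```text
time_s: 23.3
eef_pos: [0.4406, 0.4024, 0.1865]
tool_rot: [0.002, 1.0, -0.001, -0.001]
wrist_force: [1.5, 0.6, 0.2]
grip_width: 0.665
```

```bash
python3 gl.py; python3 -c "
from h import *
togo([.4425,.402,.036],180)"
```

```text
side (208.5, 359.3) [0.439  0.4048 0.025 ]
top (180.6, 230.2, 200) [0.4434 0.4003 0.025 ]
t 23.4 tcp [0.4396 0.4053 0.1854] yaw -179.96 F [ 1.   0.  -0.3] grip 0.666 q [ 1.01  0.38  0.1  -0.   -1.3  -1.  ]
world d [   2.9   -3.3 -149.4] tool d [ -3.2  -3.1 149.4] turn z 0.04 tilt z [-0.0021 -0.0014 -1.    ]
```

Call:
carry_out(plan="-2 -2 25 0 0 0;0 0 25 0 0 0;0 0 25 0 0 0;0 0 25 0 0 0;0 0 25 0 0 0;0 0 15 0 0 0;0 0 8 0 0 0;0 0 0 0 0 0")

```text
time_s: 24.2
eef_pos: [0.4433, 0.3979, 0.0382]
tool_rot: [0.002, 1.0, -0.001, -0.001]
wrist_force: [-0.3, -0.3, 1.3]
grip_width: 0.667
```

Call:
carry_out(plan="0 0 0 0 0 0;0 0 0 0 0 0;0 0 0 0 0 0;0 0 0 0 0 0;0 0 0 0 0 0;0 0 0 0 0 0", claw=255)

```text
time_s: 24.8
eef_pos: [0.4443, 0.3995, 0.0409]
tool_rot: [0.002, 1.0, 0.001, 0.001]
wrist_force: [0.0, -1.0, 6.2]
grip_width: 0.472
```

```bash
python3 -c "
from h import *
togo([.577,-.128,.18],180)"
```

```text
t 24.8 tcp [0.4443 0.3995 0.0409] yaw 179.79 F [ 0.  -1.   6.2] grip 0.472 q [ 0.99  0.49 -0.11  0.   -0.96 -1.  ]
world d [ 132.7 -527.5  139.1] tool d [-134.8 -526.9 -139.7] turn z -0.21 tilt z [ 0.0014  0.0014 -1.    ]
```

Call:
carry_out(plan="0 0 -20 0 0 0;0 0 -40 0 0 0;-5 -20 -40 0 0 0;-12 -45 -40 0 0 0;-12 -45 0 0 0 0;-12 -45 0 0 0 0;-12 -45 0 0 0 0;-12 -45 0 0 0 0;-12 -45 0 0 0 0;-12 -45 0 0 0 0")

```text
time_s: 25.8
eef_pos: [0.529, 0.0702, 0.172]
tool_rot: [0.002, 1.0, 0.0, -0.0]
wrist_force: [1.1, 0.7, -0.6]
grip_width: 0.466
```

Call:
carry_out(plan="-12 -45 0 0 0 0;-12 -45 0 0 0 0;-12 -45 0 0 0 0;-12 -40 0 0 0 0;-8 -17 0 0 0 0;0 0 0 0 0 0")

```text
time_s: 26.4
eef_pos: [0.5845, -0.1226, 0.1711]
tool_rot: [0.004, 1.0, 0.0, -0.001]
wrist_force: [-0.4, 0.5, -1.2]
grip_width: 0.469
```

```bash
python3 -c "
from h import *
togo([.577,-.128,.0605],180)"
```

```text
t 26.4 tcp [ 0.5845 -0.1226  0.1711] yaw 179.56 F [-0.4  0.5 -1.2] grip 0.469 q [ 0.05  0.39  0.08 -0.   -1.26 -0.06]
world d [  -7.5   -5.4 -110.6] tool d [  7.3  -5.4 110.6] turn z -0.44 tilt z [-0.0019  0.     -1.    ]
```

Call:
carry_out(plan="7 -4 0 0 0 0;0 0 25 0 0 0;0 0 25 0 0 0;0 0 20 0 0 0;0 0 20 0 0 0;0 0 10 0 0 0;0 0 6 0 0 0;0 0 5 0 0 0;0 0 3 0 0 0;0 0 0 0 0 0")

```text
time_s: 27.4
eef_pos: [0.5778, -0.1239, 0.0608]
tool_rot: [0.002, 1.0, -0.0, 0.001]
wrist_force: [-5.7, 2.5, 10.3]
grip_width: 0.471
```

Call:
carry_out(plan="0 0 0 0 0 0;0 0 0 0 0 0;0 0 0 0 0 0;0 0 0 0 0 0;0 0 -20 0 0 0;0 0 -30 0 0 0;0 0 -40 0 0 0;0 0 -40 0 0 0;0 0 -40 0 0 0;0 0 -10 0 0 0", claw=85)

```text
time_s: 28.4
eef_pos: [0.5795, -0.1248, 0.244]
tool_rot: [0.002, 1.0, -0.001, 0.004]
wrist_force: [0.4, -0.1, 0.0]
grip_width: 0.665
```

```bash
python3 -c "
from h import *
togo([.577,-.128,.0605],180)
a=arm.capture('side');b=arm.capture('top')
g=lambda c:cv2.resize(c[:,:,::-1],(400,400),interpolation=cv2.INTER_CUBIC)
cv2.imwrite('pics/s6.png',np.hstack([g(a[90:250,230:390]),g(b[110:250,280:420])]))"; python3 pin.py
```

```text
t 28.4 tcp [ 0.5795 -0.1248  0.244 ] yaw 179.78 F [ 0.4 -0.1  0. ] grip 0.665 q [ 0.05  0.34  0.19  0.   -1.41 -0.06]
world d [  -2.5   -3.2 -183.5] tool d [  4.1  -2.9 183.5] turn z -0.22 tilt z [ 0.009  -0.0015 -1.    ]
t 28.5 tcp [ 0.5785 -0.1242  0.2404] yaw 179.77 F [0.1 0.8 0.5] grip 0.66 q [ 0.05  0.34  0.19  0.   -1.41 -0.06]
world d [ 81.5  63.2 109.6] tool d [ -81.7   63.6 -109.2] turn z -0.23 tilt z [ 0.0045  0.     -1.    ]
[([23, 17, 9, 9, 40], [26.6, 20.5]), ([0, 72, 12, 14, 135], [4.9, 79.2]), ([0, 87, 10, 6, 10], [4.5, 90.1])] [([19, 61, 13, 5, 51], [25.5, 63.0])]
(array([ 0.6809, -0.3076, -0.1335]), np.float64(0.05104267597716305))
```

View pics/s6.png

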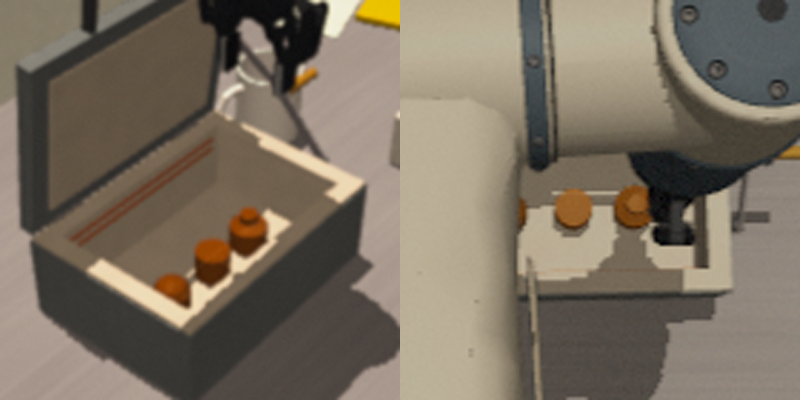

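All three amber pieces are upright on the floor; in the side crop the dome is at (172,290), the pillar at (212,260) and the stopper at (248,230). Next I pinch the stay pin.

Call:
carry_out(plan="-5 -25 0 0 0 0;-5 -25 0 0 0 0;-5 -25 0 0 0 0;-5 -25 0 0 0 0;-5 -25 0 0 0 0;-1 -7 0 0 0 0;0 0 0 -6 0 0;0 0 0 -6 0 0;0 0 0 0 0 0", claw=165)

```text
time_s: 29.5
eef_pos: [0.6024, -0.2579, 0.2358]
tool_rot: [0.004, 0.994, 0.106, -0.001]
wrist_force: [-1.1, 0.1, 0.6]
grip_width: 0.355
```

```bash
python3 pin.py; python3 -c "
from h import *
print('mug',plane('top',(437,131),.09))
togo([.605,-.254-.006*np.sin(.209),.1535+.006],180)
show('top','pics/t7.png',360,100,460,200,5)"
```

```text
t 29.5 tcp [ 0.6024 -0.2579  0.2358] yaw 179.58 F [-1.1  0.1  0.6] grip 0.355 q [-0.28  0.54  0.55 -0.2  -1.64  0.26]
world d [ 57.6 196.9 114.2] tool d [-55.8 217.1 -70.1] turn z -0.42 tilt z [-0.0019  0.2117 -0.9773]
[([20, 18, 12, 9, 47], [25.0, 21.9]), ([0, 72, 12, 14, 136], [5.0, 79.2])] []
mug [ 0.705  -0.3201  0.09  ]
t 29.6 tcp [ 0.6027 -0.2565  0.2366] yaw 179.7 F [-0.1 -0.6 -0.1] grip 0.352 q [-0.27  0.54  0.55 -0.2  -1.63  0.26]
world d [  2.3   1.3 -77.1] tool d [ -2.4 -14.8  75.7] turn z -0.3 tilt z [-0.0014  0.208  -0.9781]Traceback (most recent call last):
  File "pin.py", line 6, in <module>
    p=max(P,key=lambda v:v[0][4])[1];q=max(Q,key=lambda v:v[0][4])[1]
                                       ~~~^^^^^^^^^^^^^^^^^^^^^^^^
ValueError: max() iterable argument is empty
```

View pics/t7.png

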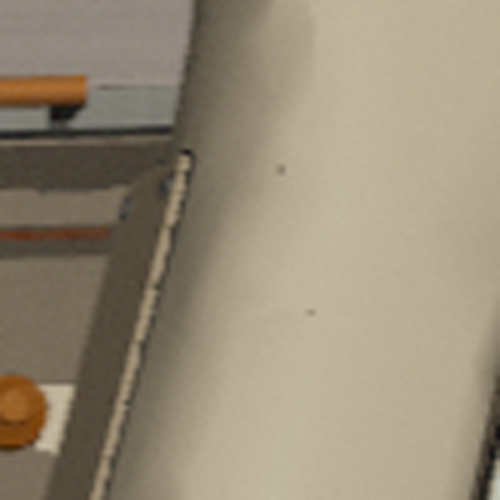

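Call:
carry_out(plan="-1 -3 15 0 0 0;-1 -3 15 0 0 0;0 -3 15 0 0 0;0 -3 15 0 0 0;0 -3 15 0 0 0;0 0 2 0 0 0;0 0 0 0 0 0")

```text
time_s: 30.35
eef_pos: [0.6049, -0.254, 0.1598]
tool_rot: [0.001, 0.995, 0.104, -0.0]
wrist_force: [0.4, 0.5, -0.3]
grip_width: 0.351
```

```bash
python3 -c "
from h import *
togo([.605,-.255,.1595],180)
show('side','pics/s8.png',270,60,400,190,4)"
```

```text
t 30.35 tcp [ 0.6049 -0.254   0.1598] yaw 179.86 F [ 0.4  0.5 -0.3] grip 0.351 q [-0.27  0.57  0.4  -0.2  -1.46  0.29]
world d [ 0.1 -1.  -0.3] tool d [-0.1 -1.1  0.1] turn z -0.14 tilt z [-0.0006  0.2075 -0.9782]
```

View pics/s8.png

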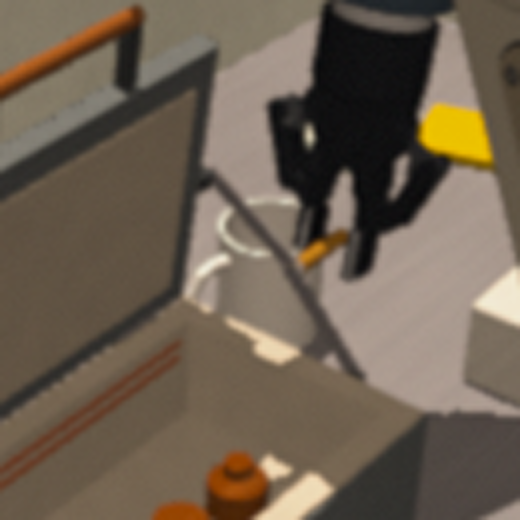

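Call:
carry_out(plan="0 0 0 0 0 0;0 0 0 0 0 0;0 0 0 0 0 0;0 0 0 0 0 0", claw=255, squeeze=30)

```text
time_s: 30.8
eef_pos: [0.6085, -0.2548, 0.1621]
tool_rot: [0.001, 0.995, 0.104, 0.005]
wrist_force: [7.2, 0.6, -0.0]
grip_width: 0.125
```

Call:
carry_out(plan="-6 -1 6 0 0 0;-5 -1 7 0 0 0;-5 -2 7 0 0 0;-4 -2 8 0 0 0;-3 -2 8 0 0 0;-2 -1 6 0 0 0;0 0 0 0 0 0")

```text
time_s: 31.5
eef_pos: [0.6321, -0.2549, 0.1184]
tool_rot: [0.002, 0.995, 0.104, 0.003]
wrist_force: [4.6, 0.2, 2.5]
grip_width: 0.125
```

```bash
python3 -c "
from h import *
togo([.605,-.255,.1595],180)
show('side','pics/s9.png',230,60,400,190,4)"
```

```text
t 31.5 tcp [ 0.6321 -0.2549  0.1184] yaw 179.8 F [4.6 0.2 2.5] grip 0.125 q [-0.26  0.63  0.41 -0.21 -1.4   0.3 ]
world d [-27.1  -0.1  41.1] tool d [ 26.9   8.4 -40.4] turn z -0.2 tilt z [ 0.0054  0.207  -0.9783]
```

View pics/s9.png

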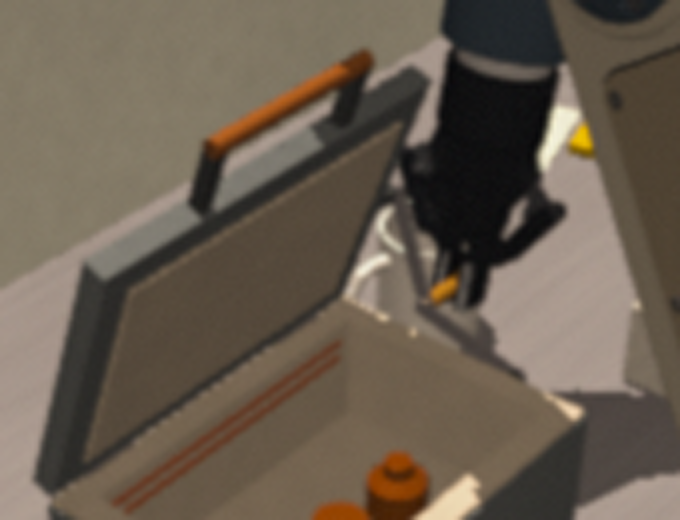

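Call:
carry_out(plan="0 0 0 0 0 0;0 0 0 0 0 0;0 0 -5 0 0 0;0 -5 -20 0 0 0;0 -20 -30 0 0 0;0 -30 -30 0 0 0;0 -30 -30 0 0 0;10 -30 0 0 0 0;20 -30 0 0 0 0;20 -30 0 0 0 0", claw=165)

```text
time_s: 32.55
eef_pos: [0.5782, -0.4513, 0.1925]
tool_rot: [0.002, 0.994, 0.105, -0.0]
wrist_force: [0.5, -0.5, -0.5]
grip_width: 0.351
```

```bash
python3 -c "
from h import *
togo([.497,-.424,.22],90)
a=arm.capture('side');b=arm.capture('top')
g=lambda c:cv2.resize(c[:,:,::-1],(400,400),interpolation=cv2.INTER_CUBIC)
cv2.imwrite('pics/s10.png',np.hstack([g(a[70:250,230:410]),g(b[100:270,320:490])]))"
```

```text
t 32.55 tcp [ 0.5782 -0.4513  0.1925] yaw 179.77 F [ 0.5 -0.5 -0.5] grip 0.351 q [-0.54  0.77  0.84 -0.18 -1.75  0.51]
world d [-81.2  27.3  27.5] tool d [ 81.3  32.  -21.2] turn z 89.77 tilt z [-0.0004  0.2083 -0.9781]
```

View pics/s10.png

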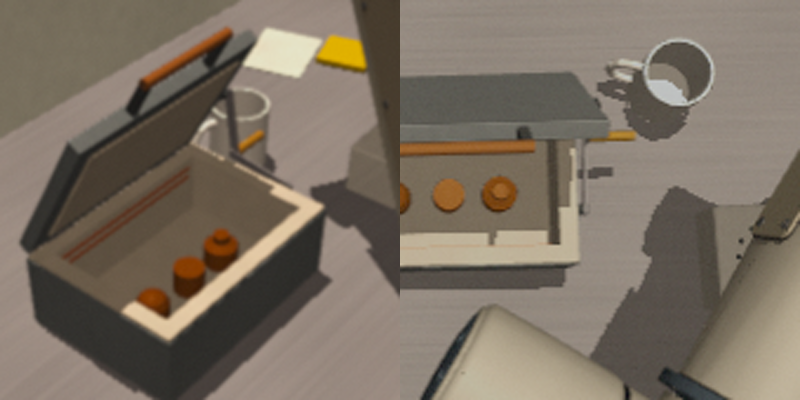

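Call:
carry_out(plan="0 0 -10 6 0 0;0 0 -10 6 0 0;20 7 -8 0 0 -8;20 7 0 0 0 -8;20 7 0 0 0 -8;20 7 0 0 0 -8;0 0 0 0 0 -8;0 0 0 0 0 -8;0 0 0 0 0 -8;0 0 0 0 0 -8", claw=130)

```text
time_s: 33.65
eef_pos: [0.496, -0.4419, 0.2211]
tool_rot: [-0.531, 0.848, 0.0, -0.0]
wrist_force: [-0.6, 0.7, 0.3]
grip_width: 0.491
```

```bash
python3 -c "
from h import *
togo([.497,-.424,.20],-89)
b=show('top','pics/t11.png',430,160,530,260,4)
print(blobs(b[180:240,445:510],(0,0,0),(180,255,45),20)[0])"
```

```text
t 33.65 tcp [ 0.496  -0.4419  0.2211] yaw -115.91 F [-0.6  0.7  0.3] grip 0.491 q [-0.49  0.5   0.38  0.   -1.45  1.61]
world d [  1.   17.9 -21.1] tool d [-16.6   6.9  21.1] turn z -26.91 tilt z [-0.0006  0.0001 -1.    ]
[]
```

Run:
```python
from h import *
b=cv2.imread('pics/top0.png');a=cv2.imread('pics/side0.png')
print('pred px top of knob if centre at box centre', proj('top',[[.497,-.424,.112],[.497,-.424,.073],[.474,-.424,.112],[.520,-.424,.112]]),proj('side',[[.497,-.424,.112],[.497,-.424,.076]]))
g=b[195:225,465:495].max(2)
print('\n'.join(' '.join('%3d'%v for v in r) for r in g))
m=(a[110:145,400:435].max(2)<40).astype(np.uint8);n,l,s,c=cv2.connectedComponentsWithStats(m);print(s,c)
```

```text
pred px top of knob if centre at box centre [[483.2975 206.8694]
 [477.1889 207.8885]
 [483.7423 215.7896]
 [482.8591 197.9906]] [[417.3165 121.2444]
 [415.2748 131.7692]]
190 191 192 193 192 191 191 191 193 192 193 192 191 191 190 191 191 192 192 192 191 190 191 191 190 192 191 193 190 192
192 191 191 164 110 151 190 192 192 191 191 192 191 190 191 193 191 191 191 192 191 190 190 192 191 192 190 191 191 192
192 192 190 135  82  96 191 190 192 191 191 192 191 192 190 191 191 191 191 191 193 191 192 191 191 190 192 192 190 192
191 192 191 186 113 184 191 190 191 191 191 192 191 191 191 167 136 132 133 131 157 187 191 190 190 191 190 191 190 193
192 191 192 190 185 191 191 190 192 192 191 141 129 106  93  74  62  59  60  56 117 181 191 192 191 191 192 190 191 191
189 191 192 191 190 191 191 191 139  99  94  53  47  20  13  17  41  42  34  28  77 179 191 192 192 191 192 192 190 192
137 191 190 191 191 191 164  98  61  30  15  13  10  12  10  11  38  31  35  30  67 177 191 191 191 192 191 191 192 191
 95 173 191 190 191 126  76  33  30  35  22  15  14   6   6  13  38  40  33  28  38 177 
[... 2067 characters left out ...]
 190
191 191 191 191 191 142  87  91 188 191 182 137 128 116 150 187 192 191 191 189 190 190 191 192 190 189 190 190 191 191
190 190 192 191 192 182 114 176 191 191 191 182 132  97 124 184 190 191 191 190 189 190 191 190 190 187 188 190 190 191
191 191 191 192 191 192 180 190 191 191 191 192 156 104 133 185 192 190 190 191 191 191 189 191 190 189 189 190 190 190
190 191 191 191 192 191 191 190 191 192 192 191 186 178 180 190 191 190 191 191 189 192 191 191 191 190 191 190 191 190
191 191 190 190 191 191 191 192 193 191 191 191 191 190 192 190 191 191 190 193 191 190 191 192 192 192 189 190 192 190
[[   0    0   35   35 1025]
 [   9   10   16   17  200]] [[17.2078 16.679 ]
 [15.935  18.645 ]]
```

Call:
carry_out(plan="0 0 0 0 0 -8;0 0 0 0 0 -8;0 0 0 0 0 -8;0 0 0 0 0 -3.4;-9 0 0 0 0 0;-8 0 0 0 0 0;0 0 0 0 0 0;0 0 0 0 0 0;0 0 0 0 0 0;0 0 0 0 0 0")

```text
time_s: 34.7
eef_pos: [0.4959, -0.4253, 0.2208]
tool_rot: [0.714, -0.7, -0.0, 0.0]
wrist_force: [-0.5, -0.0, 0.1]
grip_width: 0.491
```

Call:
carry_out(plan="0 0 0 0 0 0;0 0 0 0 0 0;0 0 0 0 0 0;0 0 0 0 0 0;0 0 0 0 0 0;0 0 0 0 0 0;0 0 0 0 0 0;0 0 0 0 0 0;0 0 0 0 0 0;0 0 0 0 0 0")

```text
time_s: 35.7
eef_pos: [0.4959, -0.4251, 0.2208]
tool_rot: [0.714, -0.7, -0.0, -0.0]
wrist_force: [0.4, 0.6, -0.3]
grip_width: 0.491
```

Call:
carry_out(plan="0 0 0 0 0 0;0 0 0 0 0 0;0 0 0 0 0 0;0 0 0 0 0 0;0 0 0 0 0 0;0 0 0 0 0 0;0 0 0 0 0 0;0 0 0 0 0 0;0 0 0 0 0 0;0 0 0 0 0 0")

```text
time_s: 36.7
eef_pos: [0.4959, -0.4252, 0.2208]
tool_rot: [0.714, -0.7, -0.0, 0.0]
wrist_force: [-0.0, 0.3, 0.4]
grip_width: 0.492
```

Call:
carry_out(plan="0 0 0 0 0 0;0 0 0 0 0 0;0 0 0 0 0 0;0 0 0 0 0 0;0 0 0 0 0 0;0 0 0 0 0 0;0 0 0 0 0 0;0 0 0 0 0 0;0 0 0 0 0 0;0 0 0 0 0 0")

```text
time_s: 37.7
eef_pos: [0.4959, -0.4252, 0.2208]
tool_rot: [0.714, -0.7, -0.0, 0.0]
wrist_force: [-0.1, 0.4, 0.2]
grip_width: 0.487
```

Call:
carry_out(plan="0 0 0 0 0 0;0 0 0 0 0 0;0 0 0 0 0 0;0 0 0 0 0 0;0 0 0 0 0 0;0 0 0 0 0 0;0 0 0 0 0 0;0 0 0 0 0 0;0 0 0 0 0 0;0 0 0 0 0 0")

```text
time_s: 38.7
eef_pos: [0.4959, -0.4252, 0.2208]
tool_rot: [0.714, -0.7, 0.0, 0.0]
wrist_force: [-0.2, 0.4, -0.7]
grip_width: 0.49
```

Call:
carry_out(plan="0 0 0 0 0 0;0 0 0 0 0 0;0 0 0 0 0 0;0 0 0 0 0 0;0 0 0 0 0 0;0 0 0 0 0 0;0 0 0 0 0 0;0 0 0 0 0 0;0 0 0 0 0 0;0 0 0 0 0 0")

```text
time_s: 39.7
eef_pos: [0.4959, -0.4252, 0.2208]
tool_rot: [0.714, -0.7, -0.0, -0.0]
wrist_force: [-0.4, 1.5, -0.1]
grip_width: 0.487
```

Call:
carry_out(plan="0 0 0 0 0 0;0 0 0 0 0 0;0 0 0 0 0 0;0 0 0 0 0 0;0 0 0 0 0 0;0 0 0 0 0 0;0 0 0 0 0 0;0 0 0 0 0 0;0 0 0 0 0 0;0 0 0 0 0 0")

```text
time_s: 40.7
eef_pos: [0.4959, -0.4251, 0.2208]
tool_rot: [0.714, -0.7, -0.0, -0.0]
wrist_force: [-0.4, 0.5, 0.4]
grip_width: 0.49
```

```bash
python3 -c "
from h import *
togo([.496,-.4245,.108],-88.5)
a=arm.capture('side')
print('handle side',[x for x in blobs(a,(3,150,60),(20,255,255))[0] if x[1][1]<260])
g=lambda c:cv2.resize(c[:,:,::-1],(400,400),interpolation=cv2.INTER_CUBIC)
cv2.imwrite('pics/s12.png',np.hstack([g(a[120:250,230:390]),g(a[80:180,370:470])]))"
```

```text
t 40.7 tcp [ 0.4959 -0.4251  0.2208] yaw -88.83 F [-0.4  0.5  0.4] grip 0.49 q [-0.47  0.47  0.34 -0.   -1.44  2.06]
world d [   0.1    0.6 -112.8] tool d [ -0.6  -0.1 112.8] turn z -0.33 tilt z [-0.  0. -1.]
handle side [([541, 55, 20, 49, 124], [549.7, 78.6]), ([603, 133, 37, 37, 544], [623.5, 151.0]), ([341, 180, 35, 33, 230], [358.0, 196.1])]
```

View pics/s12.png

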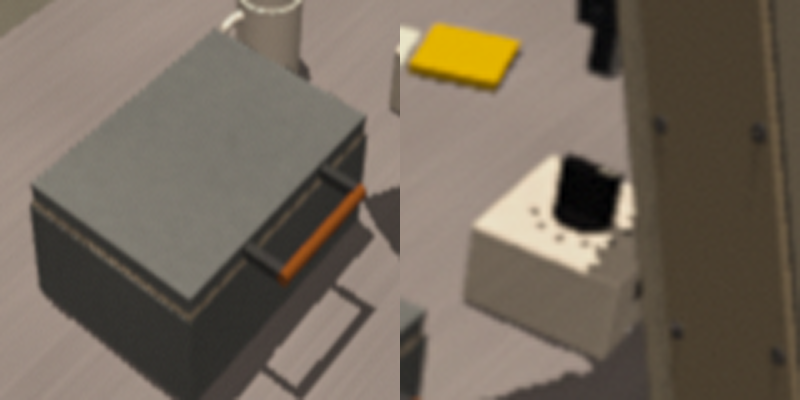

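Call:
carry_out(plan="0 0 25 0 0 0;0 0 25 0 0 0;0 0 25 0 0 0;0 0 20 0 0 0;0 0 12 0 0 0;0 0 5 0 0 0;0 0 0 0 0 0")

```text
time_s: 41.45
eef_pos: [0.4959, -0.4252, 0.1087]
tool_rot: [0.714, -0.7, -0.0, 0.0]
wrist_force: [-0.7, 0.6, 1.1]
grip_width: 0.493
```

Call:
carry_out(plan="0 0 0 0 0 0;0 0 0 0 0 0;0 0 0 0 0 0;0 0 0 0 0 0;0 0 0 0 0 0;0 0 0 0 0 0", claw=255, squeeze=40)

```text
time_s: 42.05
eef_pos: [0.4965, -0.4249, 0.1103]
tool_rot: [0.714, -0.7, 0.001, -0.0]
wrist_force: [-0.6, 3.7, 6.8]
grip_width: 0.15
```

```bash
python3 -c "
from h import *
togo([.496,-.4245,.108],-88.5);print(arm.state()['ft_torque'])"
```

```text
t 42.05 tcp [ 0.4965 -0.4249  0.1103] yaw -88.8 F [-0.6  3.7  6.8] grip 0.15 q [-0.47  0.53  0.14 -0.   -1.18  2.06]
world d [-0.5  0.4 -2.3] tool d [-0.5  0.5  2.3] turn z -0.3 tilt z [ 0.0018 -0.0005 -1.    ]
[ 1.4651  0.1525 -0.0268]
```

Call:
carry_out(plan="0 0 0 0 0 6;0 0 0 0 0 6;0 0 0 0 0 6;0 0 0 0 0 6;0 0 0 0 0 6;0 0 0 0 0 6;0 0 0 0 0 6;0 0 0 0 0 6;0 0 0 0 0 6;0 0 0 0 0 6")

```text
time_s: 43.05
eef_pos: [0.4979, -0.4222, 0.1103]
tool_rot: [-0.267, 0.964, 0.001, 0.002]
wrist_force: [4.0, 15.4, 8.7]
grip_width: 0.159
```

Call:
carry_out(plan="0 0 0 0 0 6;0 0 0 0 0 6;0 0 0 0 0 6;0 0 0 0 0 6;0 0 0 0 0 4;0 0 0 0 0 0;0 0 0 0 0 0;0 0 0 0 0 0")

```text
time_s: 43.85
eef_pos: [0.4994, -0.4218, 0.1102]
tool_rot: [-0.028, 1.0, 0.002, 0.003]
wrist_force: [7.3, 15.1, 7.9]
grip_width: 0.155
```

```bash
python3 -c "
from h import *
togo([.496,-.4245,.108],-178.5);print(arm.state()['ft_torque'])"
```

```text
t 43.85 tcp [ 0.4994 -0.4218  0.1102] yaw -176.74 F [ 7.3 15.1  7.9] grip 0.155 q [-0.47  0.53  0.15 -0.01 -1.18  0.53]
world d [-3.4 -2.7 -2.2] tool d [ 3.6 -2.6  2.2] turn z 1.76 tilt z [ 0.0069  0.0034 -1.    ]
[ 5.3526 -2.3003  0.046 ]
```

Call:
carry_out(plan="0 0 0 0 0 0;0 0 0 0 0 0;0 0 0 0 0 0;0 0 -10 0 0 0;0 0 -25 0 0 0;0 0 -40 0 0 0;0 0 -40 0 0 0;40 0 -20 0 0 0;40 0 0 0 0 0;40 0 0 0 0 0", claw=120)

```text
time_s: 44.85
eef_pos: [0.3748, -0.4323, 0.2455]
tool_rot: [-0.028, 1.0, -0.001, 0.001]
wrist_force: [-0.1, -1.3, -0.4]
grip_width: 0.529
```

Call:
carry_out(plan="40 -45 0 0 0 0;0 -45 0 0 0 0;0 -45 0 0 0 0;0 -20 0 0 0 0;0 0 0 0 0 0;0 0 0 0 0 0")

```text
time_s: 45.45
eef_pos: [0.3505, -0.5813, 0.2437]
tool_rot: [-0.027, 1.0, 0.0, -0.0]
wrist_force: [-0.2, -0.0, 0.4]
grip_width: 0.531
```

```bash
python3 -c "
from h import *
togo([.496,-.4245,.108],-178.5)
a=arm.capture('side');b=arm.capture('top')
g=lambda c:cv2.resize(c[:,:,::-1],(400,400),interpolation=cv2.INTER_CUBIC)
cv2.imwrite('pics/s13.png',np.hstack([g(a[100:170,380:450]),g(b[175:240,445:510])]))
print([x for x in blobs(a,(3,150,60),(20,255,255))[0] if x[1][1]<300])"
```

```text
t 45.45 tcp [ 0.3505 -0.5813  0.2437] yaw -176.9 F [-0.2 -0.   0.4] grip 0.531 q [-0.8   0.52  0.48  0.   -1.53  0.85]
world d [ 145.5  156.8 -135.7] tool d [-153.8  148.6  135.7] turn z 1.6 tilt z [-0.0004  0.0001 -1.    ]
[([553, 55, 8, 15, 35], [555.8, 61.2]), ([436, 106, 13, 14, 71], [442.5, 111.9]), ([605, 133, 35, 37, 505], [623.9, 150.6]), ([342, 180, 34, 33, 229], [358.2, 195.9]), ([146, 239, 45, 47, 442], [168.7, 261.4])]
```

View pics/s13.png

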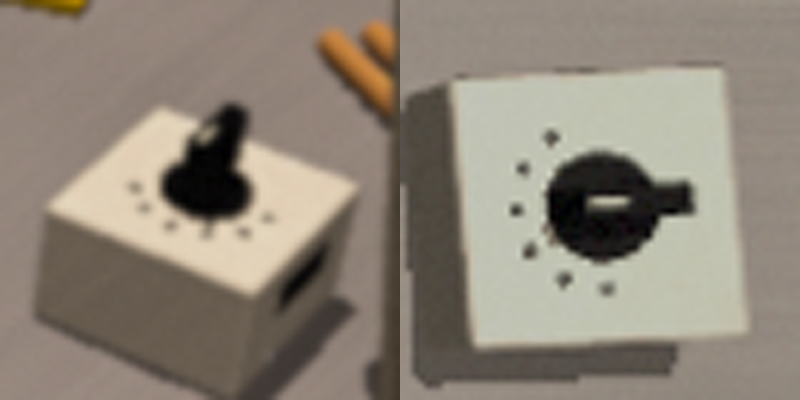

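```bash
python3 -c "
from h import *
print(blobs(arm.capture('top')[150:300,140:300],(3,150,40),(20,255,255),25)[0]);print(arm.hand_in())"
```

```text
[]
the job is handed in; nothing more can be done
None
```

The job is done and handed in at about 45 s of robot time, well inside the 210 s limit. No failure was reported along the way.

- **Lid up:** I raised the lid until the stay locked. The elbow pin measured 153 mm above the bench against the stated 152 mm, and the lid held by itself after I let go.
- **Glass:** Three amber pieces were there: the domed paperweight, the plain pillar and the stopper shape. All three were seen upright on the kiln floor before the lid closed. A last check of that bench area found no amber left. No cone-shaped piece was seen in any image.
- **Lid shut:** I pinched the elbow pin, broke the stay and backed away, and the lid sank shut by itself. The handle was back within 0.3 pixel of where it started.
- **Knob:** I turned it 88° clockwise and let go. The pointer sits on the third dot after off.
- **Left alone:** I never touched the jar, the spatula, the mug or the blue and green look-alikes. The spatula and mug looked unmoved in the images; I made no separate check of the jar or look-alikes at the end.

Two things did not go cleanly. The stay did not lock while I held the lid hard against its upper limit, only once I eased it back a little. The lid handle also pressed on the gripper with about 20 to 40 N while raising, below the 120 N wrist limit.

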